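# Lift the casting out of the tipped bench mould

## Task

Tip the mould fully forward to its stop with its lever, and with it still tipped lift the aluminium casting out of the cavity. Set the casting down in the white parts bin, standing on its flange, without dropping it, and swing the mould back fully level; do not disturb the carton, jar or wrench.

Things in the scene. Friction and masses are not known exactly. Their poses are not given: they have to be found in the camera images.
- casting: Bare aluminium casting: flange 44 (x) x 64 (y) x 18 mm high with one upright lug on its centre, 10 mm thick (x), 40 mm wide (y), its top 52 mm above the underside. Origin: centre of the flange's underside; z runs up the lug. 0.1 to 0.25 kg. Starts flange-down in the mould's cavity, axes parallel to the mould's.
- mould (a joint): Tilt of the dark steel mould block about its trunnion axis: 0 = level against its stop (as it starts), 0.6 rad = tipped fully forward (top leaning to the cradle's own -x, the robot side) against the other stop. Stiff: it stays where it is left (about 0.8 N m to turn).
- mould_face (a point): Centre of the cavity mouth in the mould's upper face; turns with the mould: z is the face's outward normal (draw direction), y lies along the trunnion axis. Block 110 (x) x 130 (y) x 45 mm, face 23 mm from the axis. Cavity 47 x 67 mm, 20 mm deep, straight walls: 1.5 mm play round the casting, whose lug stands 32 mm proud of the face. Draw it along this z.
- lever_knob (a point): Centre of the black ball knob (26 mm across) on the mould's tilting lever, a 12 mm round steel bar standing on the trunnion shaft at the mould's +y side; turns with the mould. The knob is 100 mm from the trunnion axis along the mould's z and 105 mm from its middle along y.
- mould_axis (a point): Middle of the trunnion axis, 65 mm above the bench under the cavity centre; fixed, axes of the grey cradle (y along the trunnions, -x forward). Cradle 160 x 190 mm. Fixed bridge over the rear: posts at y = +-80 mm and a beam, x 45 to 75 and z 80 to 112 mm from this point; it blocks the gripper from above while the mould is level.
- bin: White open parts bin fixed to the bench, 160 x 160 x 40 mm high outside, walls and floor 5 mm. Origin: centre of its underside.
- carton: Bystander: closed brown carton 120 x 100 x 70 mm high. Origin: centre of its underside.
- jar: Bystander: lidded glass jar 64 mm across, 90 mm high. Origin: centre of its underside.
- wrench: Bystander: steel wrench 170 mm long lying along its x. Origin: on its underside, near the middle.
There are look-alikes about, which are no part of the job. Leave any turquoise look-alike of the casting alone.

How it is judged:
By the outcome, as a careful person would: the job done as asked, in the order asked, and still so for the second after the job is handed in, with the robot touching nothing.
It also fails if it takes over 70 s, if anything falls off the work surface, if the arm or the gripper's body presses on something with over 40 N, if the wrist force passes 120 N, or if a joint passes its speed limit or range.

## Robot

A 6-joint arm with a two-finger parallel gripper is mounted at the origin on the work surface. World frame = base frame: x ahead of the robot, y to its left, z up, the work surface at z = 0. Lengths are in mm, angles in rad, forces in N, time in s.
With the tool pointing down it reaches from about 400 to 925 mm from the base axis. Payload 12.5 kg.
Tool frame: the origin (TCP) lies midway between the tips of the shut fingers; the grasp point (between the pads) lies 19 mm behind it; z points along the fingers, y is the line along which they close (so a half turn about z gives the same grasp; the last joint's range is limited). The gripper opens to 95 mm and grips with 3 to 60 N. Pads are 20 mm wide; open, the fingers measure 119 mm over their backs; the gripper's body (75 mm by 180 mm) begins 59 mm behind the grasp point.
Start: joints at [1.188, 0.491, 1.559, -0, 1.092, -0.106], TCP at [170.782, 601.232, 214.661] pointing down, gripper open.
Joint ranges: [-3.1, 3.1], [-0.84, 2.19], [0.05, 2.79], [-1.13, 4.28], [0.06, 2.93], [-2.69, 2.69]. Speed limits (rad/s): [2.22, 2.22, 2.79, 3.14, 3.14, 3.14].

## Interface

Orientations are given as [roll, pitch, yaw] about the fixed x, y, z axes, in that order (R = Rz(yaw) Ry(pitch) Rx(roll)).
In Python, from cell import env gives the robot as it stands.
- The arm moves only by the tool carry_out, never from a script. Its argument "series" is a list of rows, each a list of 4 numbers: the shift along the world's x, y, z normalised to -1 to 1, where 1 is 5 cm, then the turn about the world's z normalised to -1 to 1, where 1 is 6 degrees. In form: [[x, y, z, turn], ...]. A call has exactly 5 rows; each row shifts and turns the commanded pose from where the row before left it; what a row does not reach is not made up. A row lasts 1/10 s, in which the tool goes at most 50 mm and 8.59 degrees, less where a joint would pass 70% of its speed; a pose out of reach is approached as far as the arm can. A call with a number of a shift or a turn outside -1 to 1 is refused whole. A call with a gripper value outside its range is refused whole. "fingers" is the closure, from -1 (fully open) to 1 (shut), set as the call begins (left out, the last holds). The fingers move at their own pace and stop on an object; the grip force is fixed at half the most. Time passes only in rows, so rows that do not move let the fingers close, or fill a call up. It gives the time, the measured TCP pose, the force, the opening and the grip force at its end, in the units of the state.
- env.state(): the state, without advancing time (a new reading comes with each control period).
- env.read_camera(name): name is "side" or "top" or "wrist"; returns the picture (384x512x3 uint8, red, green, blue); there is no depth.
- env.calibration(name): a dict with "K" (3x3 intrinsics, pixels), "pose" (4x4, takes a point from camera to world coordinates). Camera axes: x right, y down, z forward; pixel columns grow to the right and rows downward; lengths in mm; the calibration is good to about 2 mm. A picture is of the moment at which its call begins: read the wrist's pose just before it. calibration takes no time and is no camera call; for the wrist camera it gives the pose at the moment of the call.
- env.job_done(): hands the job in; it is judged then, once.
Trained networks look in the newest picture that a camera, given by its name, has taken for a name from the list of things; names that differ only in an ending like _2 or _b are one class to them, and where a whole thing is asked for, a point or a joint stands for the part that bears it (a point fixed in the world has none). Each returns a list of dicts, best first, with "conf" (0 to 1); they miss things now and then, are a little off and sometimes report something else, mostly with a low value. They report only what shows in the picture. A call takes as long as a camera call. They do not tell look-alikes from the thing itself.
- env.look_for(camera, label): "position" ([row, column] as shares, 0 to 1, of the picture: columns of its width, rows of its height, amid what is visible of it).
The state is a dict: "t": time; "joints": joint angles; "qvel": joint speeds; "tau": joint torques, N m; "eef_pos": TCP position; "tcp_rot": TCP orientation; "ft_force": force on the tool from outside, world axes, zero at the start; "moment": the same for the moment, N m; "opening": opening from 0.0 (shut) to 1.0 (fully open); "grip_force": force on a finger pad.
Only numpy, scipy, OpenCV 4.12 (cv2) and the standard library are available. Lean on these libraries where they do the work, as an engineer would, in place of code of your own. Each camera call takes 0.05 s, during which the arm holds its last target. There are 200 camera calls.

## Working session

There is one attempt and no reset: what is moved stays moved. The work goes in short steps, Python scripts to look and compute and a tool call to move; the robot and the scene stay as the last step left them, time stands still between calls to the robot, and variables do not carry over. Pictures are saved under pics/ and viewed, at most 10 in all, crops included, and the job is handed in when it is done.

Besides the shell and the picture viewer there is one more tool, called after "Emit:" in YAML: its name, and indented under it one key for each argument. carry_out: Moves the arm, as the interface text tells. Its arguments: {"type":"object","properties":{"series":{"type":"array","items":{"type":"array","items":{"type":"number","minimum":-1,"maximum":1}}},"fingers":{"type":"number"}},"required":["series"]}

```bash
mkdir -p pics; ls; python3 - <<'E'
from cell import env
import cv2,numpy as np
for c in ("side","top"):
    im=env.read_camera(c); cv2.imwrite(f"pics/{c}0.png",im[:,:,::-1])
    k=env.calibration(c); print(c,np.round(k["K"],1).tolist(),np.round(k["pose"],3).tolist())
    for l in ["casting","mould","lever_knob","mould_face","bin","carton","jar","wrench"]:
        try: print(l,[(round(d["conf"],2),round(d["position"][0]*384),round(d["position"][1]*512)) for d in env.look_for(c,l)][:4])
        except Exception as e: print(l,e)
s=env.state();print(s)
E
```

```text
pics
side [[392.3, 0.0, 260.0], [0.0, 392.3, 187.5], [0.0, 0.0, 1.0]] [[-0.907, -0.292, 0.303, 316.061], [-0.42, 0.595, -0.685, 598.2], [0.019, -0.749, -0.662, 712.309], [0.0, 0.0, 0.0, 1.0]]
casting [(0.92, 209, 237), (0.58, 266, 302)]
mould [(0.95, 224, 234)]
lever_knob [(0.68, 222, 234)]
mould_face [(0.88, 223, 234), (0.54, 358, 244)]
bin [(0.9, 165, 330)]
carton [(0.68, 359, 245)]
jar [(0.89, 143, 259)]
wrench [(0.75, 297, 126)]
top [[474.7, 0.0, 255.0], [0.0, 474.7, 193.9], [0.0, 0.0, 1.0]] [[0.021, -0.997, 0.074, 525.099], [-1.0, -0.022, -0.001, 4.352], [0.003, -0.074, -0.997, 1172.378], [0.0, 0.0, 0.0, 1.0]]
casting [(0.74, 259, 226), (0.61, 192, 236)]
mould [(0.79, 177, 234)]
lever_knob [(0.84, 181, 237)]
mould_face [(0.61, 180, 233)]
bin [(0.72, 245, 377), (0.31, 176, 237)]
carton [(0.56, 256, 116)]
jar [(0.78, 156, 364)]
wrench [(0.6, 146, 135)]
{'t': 0.9, 'joints': array([ 1.18837553e+00,  4.90877634e-01,  1.55890288e+00, -3.86600851e-05,
        1.09170444e+00, -1.05587482e-01]), 'qvel': array([-0.00213302,  0.00178642,  0.0003419 , -0.0002806 ,  0.0017351 ,
       -0.00100927]), 'tau': array([ 5.63279173e-04, -6.12451458e+01, -2.58426690e+01,  6.93927566e-02,
        4.46814741e-02, -3.88721844e-06]), 'eef_pos': array([170.80399089, 601.22189501, 214.67385098]), 'tcp_rot': array([3.14148917e+00, 4.54688717e-05, 2.86477715e+00]), 'ft_force': array([-0.5743761 , -0.86593469, -0.27239606]), 'moment': array([ 0.0389254 , -0.0519087 , -0.03679017]), 'grip_force': 0.0, 'opening': 1.00155294038322}
```

View pics/side0.png

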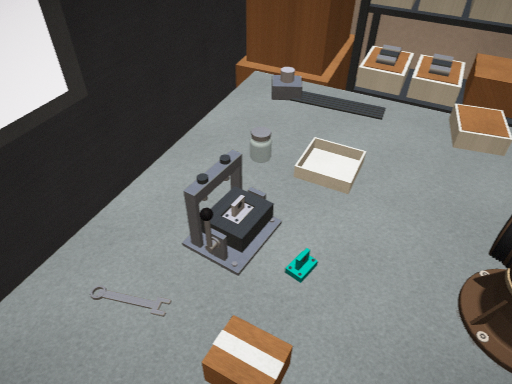

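View pics/top0.png

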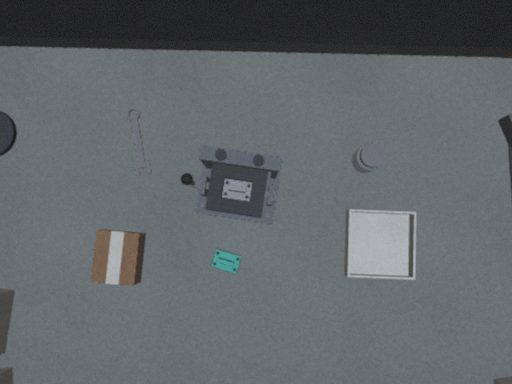

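The casting candidates are the aluminium one in the mould (side 206,237 and top 190,237) and the turquoise look-alike (side 265,301 and top 261,227). I choose the aluminium one. The knob is at about side (214,206) and top (179,187). I'll check all of this in close crops.

```bash
python3 - <<'E'
import cv2
s=cv2.imread("pics/side0.png");t=cv2.imread("pics/top0.png")
a=cv2.resize(s[150:274,175:295],None,fx=4.8,fy=4.8,interpolation=cv2.INTER_CUBIC)
cv2.imwrite("pics/sc.png",a)
b=cv2.resize(t[140:230,175:290],None,fx=6,fy=6,interpolation=cv2.INTER_CUBIC)
cv2.imwrite("pics/tc.png",cv2.convertScaleAbs(b,alpha=1.5,beta=20))
E
```

```text
(no output)
```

View pics/sc.png

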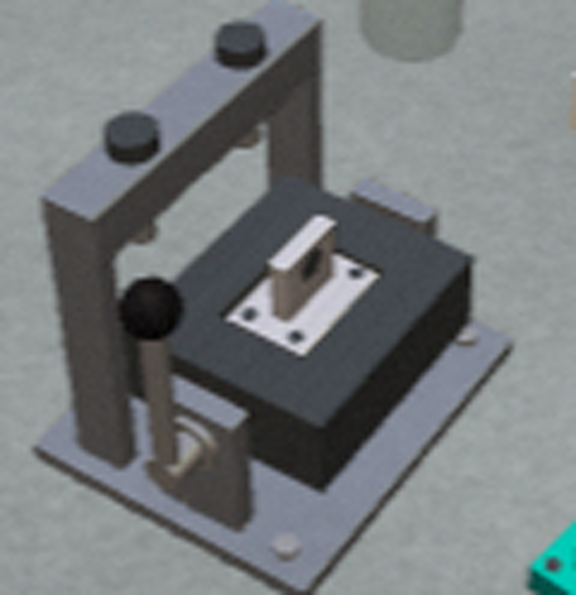

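View pics/tc.png

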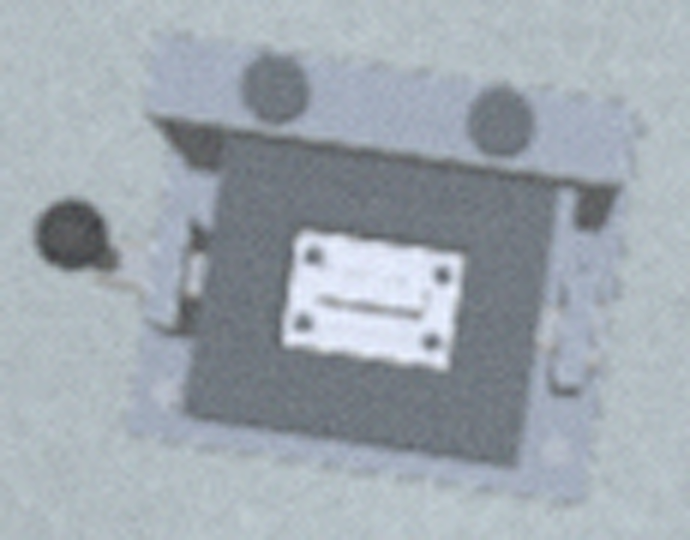

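The close crops confirm the aluminium casting in the dark mould, with its lug top at side (238,200.6). The black knob is at side (206,214) and top (187,179). Next I triangulate these points and fit the mould pose.

```bash
cat > h.py <<'E'
import numpy as np,cv2
from scipy.optimize import least_squares
from cell import env
C={n:(np.array(env.calibration(n)["K"]),np.linalg.inv(np.array(env.calibration(n)["pose"]))) for n in("side","top")}
def proj(n,p):
    K,T=C[n]; q=K@(T[:3,:3]@np.asarray(p,float)+T[:3,3]); return q[:2]/q[2]
def tri(d):
    f=lambda p:np.concatenate([proj(n,p)-u for n,u in d.items()])
    r=least_squares(f,[550,0,50]); return r.x,np.abs(r.fun).max()
def Ry(a): return np.array([[np.cos(a),0,np.sin(a)],[0,1,0],[-np.sin(a),0,np.cos(a)]])
def Rz(a): return np.array([[np.cos(a),-np.sin(a),0],[np.sin(a),np.cos(a),0],[0,0,1]])
E
python3 - <<'E'
from h import *
S=lambda u,v:np.array([(u+.5)/4.8-.5+175,(v+.5)/4.8-.5+150]); T=lambda u,v:np.array([(u+.5)/6-.5+175,(v+.5)/6-.5+140])
P={"knob":((0,105,100),S(150,309),T(72,235)),
"b-+":((-55,65,23),S(322,425),T(185,415)),"b--":((-55,-65,23),S(472,262),T(518,467)),
"f++":((22,32,21),S(227,318),T(295,232)),"f-+":((-22,32,21),S(305,355),T(283,345)),"f--":((-22,-32,21),S(380,272),T(448,370)),
"lug":((0,0,55),S(302,243),None)}
for k,(m,s,t) in P.items():
    if t is not None: p,e=tri({"side":s,"top":t}); print(k,p.round(1),round(e,2))
def res(q):
    o=[]
    for m,s,t in P.values():
        p=Rz(q[3])@np.array(m)+q[:3]; o.append(proj("side",p)-s)
        if t is not None:o.append(proj("top",p)-t)
    return np.concatenate(o)
r=least_squares(res,[530,20,65,-.12],loss="soft_l1");print("axis",r.x.round(3),np.abs(r.fun).round(1))
B=[((348,210),(314,140)),((416,211),(365,152)),((415,279),(349,190)),((347,278),(296,175))]
for t,s in B: p,e=tri({"side":np.array(s),"top":np.array(t)});print("bin",p.round(1),round(e,2))
E
```

```text
knob [628.8 149.3 164.9] 0.04
b-+ [568.8 115.1  88.5] 0.02
b-- [552.1 -11.9  84.1] 0.09
f++ [639.1  74.9  86.7] 0.35
f-+ [596.2  78.7  85.3] 0.14
f-- [588.3  15.5  86. ] 0.0
axis [614.409  44.725  64.372  -6.415] [0.3 0.1 0.3 0.3 0.2 0.8 0.5 0.2 0.5 1.1 0.2 0.2 0.5 0.2 0.8 0.2 0.5 0.1
 0.2 0.1 0.1 0.3 0.2 0.  0.1 0.2]
bin [ 552.8 -204.7  145.6] 10.08
bin [ 517.3 -417.2  -16.3] 32.19
bin [ 415.2 -446.4 -169.2] 8.93
bin [ 477.4 -199.5   53.6] 30.94
```

Emit:
carry_out:
  series:
    - [0.6,-0.55,0,0.3]
    - [0.6,-0.55,0,0.3]
    - [0.6,-0.55,0,0.3]
    - [0.6,-0.55,0,0.3]
    - [0.6,-0.55,0,0.18]
  fingers: 1

```text
t: 1.4
eef_pos: [321.8, 462.6, 214.8]
tcp_rot: [3.141, 0.0, 3.011]
ft_force: [0.3, 0.6, -0.6]
opening: 0.637
grip_force: 0.0
```

Emit:
carry_out:
  series:
    - [0.6,-0.55,0,0]
    - [0.6,-0.55,0,0]
    - [0.6,-0.55,0,0]
    - [0.6,-0.55,0,0]
    - [0.6,-0.55,0,0]

```text
t: 1.9
eef_pos: [471.9, 324.9, 214.8]
tcp_rot: [3.141, 0.0, 3.009]
ft_force: [-0.6, 0.6, 0.1]
opening: 0.216
grip_force: 0.0
```

```bash
python3 - <<'E'
from h import *
B=[((348,210),(296,175)),((416,211),(314,140)),((415,279),(365,152)),((347,278),(349,190))]
for t,s in B: p,e=tri({"side":np.array(s),"top":np.array(t)});print("bin",p.round(1),round(e,2))
s=env.state();print(s["t"],s["eef_pos"].round(1),s["tcp_rot"].round(4))
E
```

```text
bin [ 574.5 -228.3    2.6] 1.12
bin [ 576.2 -388.7   22.7] 0.46
bin [ 415.3 -381.6   34. ] 0.22
bin [ 414.1 -223.9   11.6] 1.17
1.9 [471.9 324.9 214.8] [3.1413e+00 3.0000e-04 3.0093e+00]
```

Emit:
carry_out:
  series:
    - [0.66,-0.6,0,0]
    - [0.66,-0.6,0,0]
    - [0.66,-0.6,0,0]
    - [0.66,-0.6,0,0]
    - [0.66,-0.6,0,0]

```text
t: 2.4
eef_pos: [637.0, 174.8, 214.7]
tcp_rot: [3.141, 0.0, 3.009]
ft_force: [-0.2, 1.1, 0.4]
opening: 0.006
grip_force: 0.0
```

Emit:
carry_out:
  series:
    - [0.43,-0.54,0,0]
    - [0,0,0,0]
    - [0,0,-0.4,0]
    - [0,0,-0.5,0]
    - [0,0,-0.5,0]

```text
t: 2.9
eef_pos: [656.8, 149.8, 144.1]
tcp_rot: [3.141, 0.0, 3.01]
ft_force: [0.3, -0.2, -0.1]
opening: 0.006
grip_force: 0.0
```

```bash
python3 - <<'E'
from h import *
im=env.read_camera("side");cv2.imwrite("pics/s1.png",cv2.resize(im[110:270,160:320,::-1],None,fx=3.6,fy=3.6))
s=env.state();print(s["t"],s["eef_pos"].round(1),s["ft_force"].round(1))
E
```

```text
2.95 [655.1 149.6 139.7] [-0.5 -0.3 -3.4]
```

View pics/s1.png

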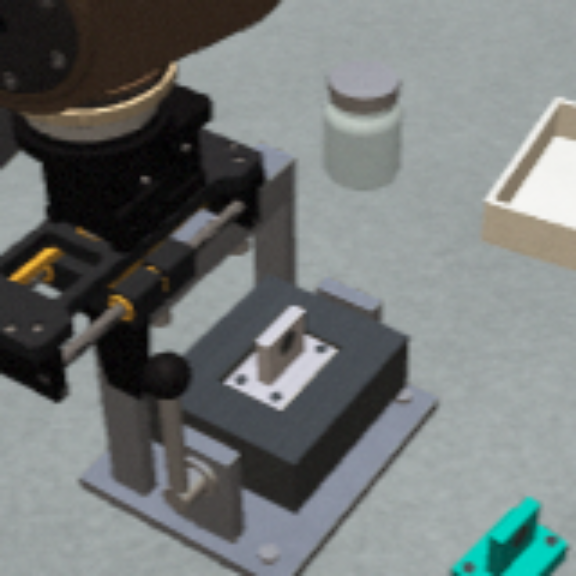

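The closed fingers are down behind the knob (crop 165,375), clear of the bridge. Now I push the lever forward.

Emit:
carry_out:
  series:
    - [-0.1,0.013,0,0]
    - [-0.16,0.021,0,0]
    - [-0.2,0.026,0,0]
    - [-0.2,0.026,0,0]
    - [-0.2,0.026,0,0]

```text
t: 3.45
eef_pos: [615.9, 155.1, 145.7]
tcp_rot: [3.141, 0.006, 3.01]
ft_force: [13.8, -2.0, -11.3]
opening: 0.004
grip_force: 6.7
```

Emit:
carry_out:
  series:
    - [-0.16,0.021,0,0]
    - [-0.1,0.013,0,0]
    - [-0.06,0.008,0,0]
    - [-0.04,0.005,0,0]
    - [0,0,0,0]

```text
t: 3.95
eef_pos: [598.8, 157.5, 145.9]
tcp_rot: [3.14, 0.007, 3.01]
ft_force: [14.0, -0.3, -11.0]
opening: 0.009
grip_force: 6.9
```

Emit:
carry_out:
  series:
    - [-0.06,0.008,0,0]
    - [-0.04,0.005,0,0]
    - [-0.04,0.005,0,0]
    - [0,0,0,0]
    - [0,0,0,0]

```text
t: 4.45
eef_pos: [597.5, 157.8, 146.7]
tcp_rot: [3.138, 0.02, 3.009]
ft_force: [40.2, -4.4, -22.2]
opening: 0.002
grip_force: 20.0
```

Emit:
carry_out:
  series:
    - [-0.06,0.008,0,0]
    - [-0.04,0.005,0,0]
    - [0,0,0,0]
    - [0,0,0,0]
    - [0,0,0,0]

```text
t: 4.95
eef_pos: [596.8, 157.9, 147.2]
tcp_rot: [3.137, 0.03, 3.009]
ft_force: [60.6, -8.3, -32.8]
opening: 0.004
grip_force: 30.1
```

Emit:
carry_out:
  series:
    - [0.3,0,0,0]
    - [0.2,0,0.2,0]
    - [0,0,0.6,0]
    - [0,0,0.7,0]
    - [0,0,0.5,0]

```text
t: 5.45
eef_pos: [609.3, 159.3, 248.2]
tcp_rot: [3.141, 0.003, 3.01]
ft_force: [-0.8, -1.1, -0.0]
opening: 0.004
grip_force: 0.0
```

```bash
python3 - <<'E'
from h import *
im=env.read_camera("side");cv2.imwrite("pics/s2.png",cv2.resize(im[130:270,160:320,::-1],None,fx=4,fy=4))
s=env.state();print(s["t"],s["eef_pos"].round(1),s["tcp_rot"].round(3),s["ft_force"].round(1))
o=np.array([614.4,44.7,64.4]);R=Rz(-.132)@Ry(-.6)
for n,m in dict(knob=(0,105,100),lugtop=(0,0,55),bmp=(-55,65,23),bmm=(-55,-65,23)).items():print(n,((proj("side",R@np.array(m)+o)-[160,130])*4).round())
E
```

```text
5.5 [610.3 159.5 252.1] [3.139 0.008 3.01 ] [-0.8  0.3  3.3]
knob [280. 408.]
lugtop [357. 315.]
bmp [332. 482.]
bmm [456. 338.]
```

View pics/s2.png

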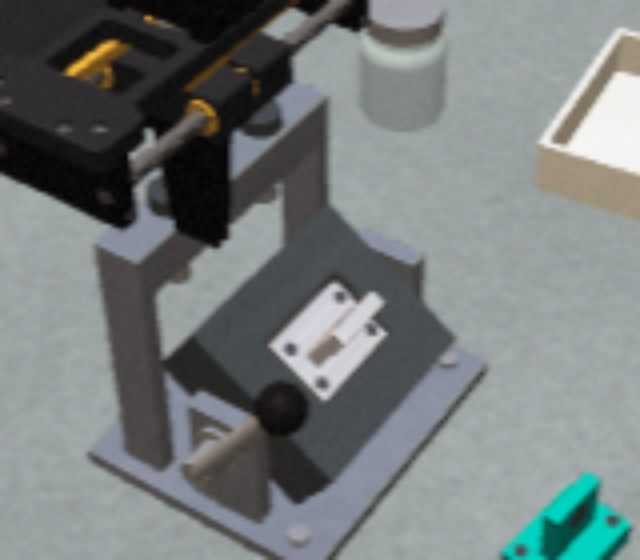

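The knob is at crop (281,408) and the lug top is near (357,315). Both match the prediction for a 0.6 rad tip. Next I open and go down over the lug.

Emit:
carry_out:
  series:
    - [-0.144,-0.737,0,0]
    - [-0.144,-0.737,0,0]
    - [-0.144,-0.737,0,0]
    - [0,0,-0.4,0]
    - [0,0,-0.6,0]
  fingers: -1

```text
t: 6.0
eef_pos: [588.2, 47.5, 196.9]
tcp_rot: [3.141, 0.005, 3.008]
ft_force: [0.5, 0.6, -0.0]
opening: 0.37
grip_force: 0.0
```

Emit:
carry_out:
  series:
    - [0,0,-0.5,0]
    - [0,0,-0.4,0]
    - [0,0,-0.3,0]
    - [0,0,0,0]
    - [0,0,0,0]

```text
t: 6.5
eef_pos: [587.9, 48.5, 135.7]
tcp_rot: [3.141, 0.001, 3.01]
ft_force: [0.6, -0.8, 0.5]
opening: 0.791
grip_force: 0.0
```

```bash
python3 - <<'E'
from h import *
s=env.state();print(s["t"],s["eef_pos"].round(1),s["tcp_rot"].round(3),s["ft_force"].round(1),s["opening"])
im=env.read_camera("wrist");k=env.calibration("wrist");K=np.array(k["K"]);T=np.linalg.inv(k["pose"])
im=im[:,:,::-1].copy()
o=np.array([614.4,44.7,64.4]);R=Rz(-.132)@Ry(-.6)
for m in [(5,20,55),(5,-20,55),(-5,20,55),(-5,-20,55)]:
    q=K@(T[:3,:3]@(R@np.array(m)+o)+T[:3,3]);cv2.circle(im,(int(q[0]/q[2]),int(q[1]/q[2])),4,(0,0,255),1)
cv2.imwrite("pics/w1.png",im)
E
```

```text
6.5 [587.9  48.5 135.7] [3.141e+00 1.000e-03 3.010e+00] [ 0.6 -0.8  0.5] 0.7911823688121906
```

View pics/w1.png

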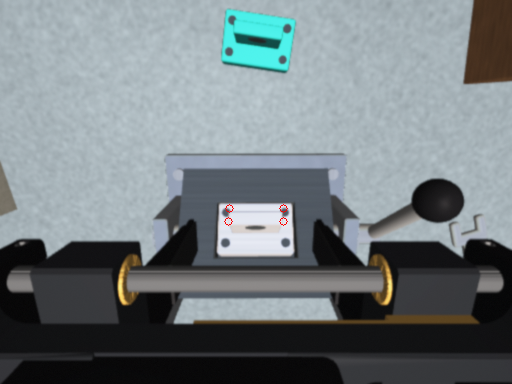

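The lug (cols 229–283) is centred between the open fingers, and the predicted corners lie on it. Next I go down and close.

Emit:
carry_out:
  series:
    - [0,0,-0.3,0]
    - [0,0,-0.3,0]
    - [0,0,-0.2,0]
    - [0,0,-0.18,0]
    - [0,0,0,0]

```text
t: 7.05
eef_pos: [587.5, 48.2, 85.1]
tcp_rot: [3.142, -0.001, 3.009]
ft_force: [-0.8, -0.0, -0.7]
opening: 0.994
grip_force: 0.0
```

Emit:
carry_out:
  series:
    - [0,0,0,0]
    - [0,0,0,0]
    - [0,0,0,0]
    - [0,0,0,0]
    - [0,0,0,0]
  fingers: 1

```text
t: 7.55
eef_pos: [587.8, 48.2, 85.8]
tcp_rot: [3.141, 0.0, 3.009]
ft_force: [-0.1, -0.6, 0.4]
opening: 0.636
grip_force: 0.0
```

Emit:
carry_out:
  series:
    - [0,0,0,0]
    - [0,0,0,0]
    - [0,0,0,0]
    - [0,0,0,0]
    - [0,0,0,0]

```text
t: 8.05
eef_pos: [587.7, 48.2, 85.7]
tcp_rot: [3.141, 0.0, 3.009]
ft_force: [-0.4, 1.4, -0.8]
opening: 0.417
grip_force: 30.0
```

Emit:
carry_out:
  series:
    - [-0.034,0.0045,0.05,0]
    - [-0.056,0.0075,0.083,0]
    - [-0.056,0.0075,0.083,0]
    - [-0.056,0.0075,0.083,0]
    - [-0.056,0.0075,0.083,0]

```text
t: 8.55
eef_pos: [574.3, 49.9, 105.2]
tcp_rot: [3.142, -0.0, 3.009]
ft_force: [-0.6, 0.1, -2.3]
opening: 0.424
grip_force: 30.0
```

Emit:
carry_out:
  series:
    - [-0.09,0.012,0.132,0]
    - [-0.112,0.015,0.166,0]
    - [0,0,0.3,0]
    - [0,0,0.5,0]
    - [0,0,0.5,0]

```text
t: 9.05
eef_pos: [564.0, 51.3, 185.9]
tcp_rot: [3.142, -0.001, 3.009]
ft_force: [-0.1, -0.9, -1.2]
opening: 0.418
grip_force: 30.0
```

```bash
python3 - <<'E'
from h import *
s=env.state();print(s["t"],s["eef_pos"].round(1),s["ft_force"].round(1),s["opening"],s["grip_force"])
im=env.read_camera("side");cv2.imwrite("pics/s3.png",cv2.resize(im[110:270,160:320,::-1],None,fx=3.6,fy=3.6))
E
```

```text
9.05 [564.   51.3 185.9] [-0.1 -0.9 -1.2] 0.4184106244942233 29.998532831668854
```

View pics/s3.png

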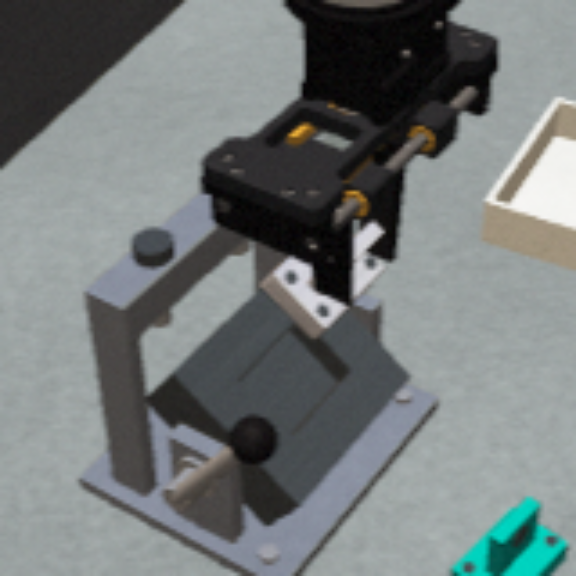

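The casting is out of the cavity (crop 320,290), still tilted in the pads, and the mould is still tipped. Next I refine the bin centre and travel to it.

Emit:
carry_out:
  series:
    - [-0.1,-0.4,0,0]
    - [-0.25,-0.8,0,0]
    - [-0.25,-0.9,0,0]
    - [-0.25,-0.9,0,0]
    - [-0.25,-0.9,0,0]

```text
t: 9.6
eef_pos: [508.6, -145.0, 184.7]
tcp_rot: [3.142, 0.0, 3.01]
ft_force: [0.8, -0.1, -1.7]
opening: 0.42
grip_force: 30.0
```

```bash
python3 - <<'E'
from h import *
t=cv2.imread("pics/top0.png")
m=(t.min(axis=2)>135).astype(np.uint8); m[:, :330]=0; m[:,430:]=0; m[:195]=0; m[290:]=0
n,l,st,c=cv2.connectedComponentsWithStats(cv2.morphologyEx(m,cv2.MORPH_CLOSE,np.ones((5,5))))
i=1+st[1:,4].argmax(); r=cv2.minAreaRect(np.argwhere(l==i)[:,::-1].astype(np.float32)); print(r)
def ray(u,z):
    K,T=C["top"];P=np.linalg.inv(T);d=P[:3,:3]@np.linalg.inv(K)@[u[0],u[1],1];return P[:3,3]+d*(z-P[2,3])/d[2]
for p in cv2.boxPoints(r): print(ray(p,40).round(1))
print("c",ray(r[0],40).round(1),"jar",ray((370,156),90).round(1),"wrench",ray((140,140),5).round())
S=env.state();print(S["t"],S["eef_pos"].round(1),S["ft_force"].round(1),S["moment"].round(2))
E
```

```text
((381.96014404296875, 244.0369415283203), (68.48782348632812, 68.2572250366211), 2.2025980949401855)
[ 417.1 -217.5   40. ]
[ 578.5 -222.6   40. ]
[ 575.7 -386.2   40. ]
[ 414.4 -379.3   40. ]
c [ 496.  -301.4   40. ] jar [ 698.3 -260.    90. ] wrench [740. 291.   5.]
9.6 [ 508.6 -145.   184.7] [ 0.8 -0.1 -1.7] [ 0.03  0.03 -0.03]
```

Emit:
carry_out:
  series:
    - [-0.2,-0.8,0,0]
    - [-0.2,-0.8,0,0]
    - [-0.2,-0.7,0,0]
    - [-0.15,-0.5,0,0]
    - [-0.1,-0.28,0,0]

```text
t: 10.1
eef_pos: [466.2, -299.3, 184.5]
tcp_rot: [3.142, -0.0, 3.008]
ft_force: [0.8, 0.1, -3.0]
opening: 0.416
grip_force: 30.0
```

Emit:
carry_out:
  series:
    - [0,0,-0.6,0]
    - [0,0,-0.7,0]
    - [0,0,-0.6,0]
    - [0,0,-0.5,0]
    - [0,0,-0.3,0]

```text
t: 10.6
eef_pos: [466.6, -296.5, 47.8]
tcp_rot: [3.14, -0.002, 3.01]
ft_force: [0.6, -0.1, -1.5]
opening: 0.417
grip_force: 30.0
```

Emit:
carry_out:
  series:
    - [0,0,0,0]
    - [0,0,-0.1,0]
    - [0,0,-0.1,0]
    - [0,0,-0.06,0]
    - [0,0,0,0]

```text
t: 11.1
eef_pos: [467.2, -297.7, 36.7]
tcp_rot: [3.142, 0.0, 3.009]
ft_force: [-1.2, -0.6, -1.8]
opening: 0.418
grip_force: 30.0
```

Emit:
carry_out:
  series:
    - [0,0,-0.03,0]
    - [0,0,-0.02,0]
    - [0,0,0,0]
    - [0,0,0,0]
    - [0,0,0,0]

```text
t: 11.6
eef_pos: [467.5, -297.9, 36.0]
tcp_rot: [-3.141, 0.001, 3.009]
ft_force: [-3.6, 2.7, 17.3]
opening: 0.417
grip_force: 30.0
```

Emit:
carry_out:
  series:
    - [0.05,-0.0066,0.005,0]
    - [0.05,-0.0066,0.004,0]
    - [0.05,-0.0066,0,0]
    - [0.05,-0.0066,0,0]
    - [0,0,0,0]

```text
t: 12.1
eef_pos: [476.7, -298.9, 35.5]
tcp_rot: [3.141, -0.001, 3.01]
ft_force: [-5.9, 0.7, 8.6]
opening: 0.417
grip_force: 30.0
```

Emit:
carry_out:
  series:
    - [0.05,-0.0066,-0.01,0]
    - [0.05,-0.0066,-0.02,0]
    - [0.05,-0.0066,-0.02,0]
    - [0.05,-0.0066,-0.02,0]
    - [0,0,0,0]

```text
t: 12.6
eef_pos: [487.6, -300.5, 32.6]
tcp_rot: [-3.141, 0.001, 3.009]
ft_force: [-1.9, 2.6, 13.5]
opening: 0.419
grip_force: 30.0
```

```bash
python3 - <<'E'
from h import *
im=env.read_camera("side");a=cv2.resize(im[90:210,270:390,::-1],None,fx=4.5,fy=4.5,interpolation=cv2.INTER_CUBIC);cv2.imwrite("pics/s4.png",a)
s=env.state();p=s["eef_pos"]+[0,0,19];print(s["t"],p.round(1),s["ft_force"].round(1),s["moment"].round(2))
for a in(-.6,-.4,-.2,0):
    R=Rz(-.132)@Ry(a)
    print(a,[((proj("side",p+R@np.array(m))-[270,90])*4.5).round().tolist() for m in [(-22,32,-26.7),(-22,32,-44.7),(22,32,-26.7),(22,32,-44.7),(-22,-32,-26.7)]])
E
```

```text
12.65 [ 487.5 -300.5   51.6] [-2.4  3.2 13.4] [0.62 0.63 0.07]
-0.6 [[265.0, 366.0], [247.0, 379.0], [217.0, 315.0], [200.0, 328.0], [306.0, 314.0]]
-0.4 [[275.0, 368.0], [261.0, 385.0], [220.0, 324.0], [206.0, 341.0], [316.0, 316.0]]
-0.2 [[285.0, 369.0], [276.0, 388.0], [224.0, 334.0], [215.0, 354.0], [326.0, 317.0]]
0 [[294.0, 367.0], [290.0, 389.0], [230.0, 343.0], [226.0, 365.0], [335.0, 315.0]]
```

View pics/s4.png

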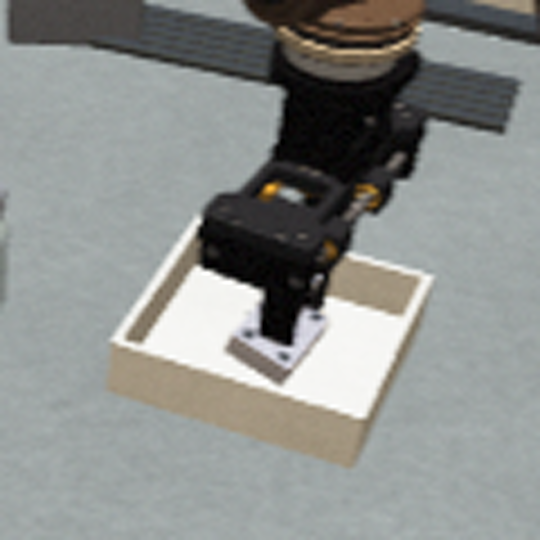

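The flange's near lower corners are at crop (282,384) and (230,352), so the tilt is down to about 0.15 rad and the pivoting works. I continue the arc and press flat.

Emit:
carry_out:
  series:
    - [0.05,-0.0066,-0.02,0]
    - [0.05,-0.0066,-0.025,0]
    - [0.03,-0.004,-0.02,0]
    - [0,0,0,0]
    - [0,0,0,0]

```text
t: 13.15
eef_pos: [494.5, -301.5, 29.6]
tcp_rot: [-3.141, 0.002, 3.009]
ft_force: [-0.1, 3.6, 13.2]
opening: 0.421
grip_force: 30.0
```

Emit:
carry_out:
  series:
    - [0,0,-0.02,0]
    - [0,0,-0.01,0]
    - [0,0,0,0]
    - [0,0,0,0]
    - [0,0,0,0]

```text
t: 13.65
eef_pos: [495.3, -301.6, 28.9]
tcp_rot: [-3.14, 0.004, 3.009]
ft_force: [2.7, 6.5, 22.0]
opening: 0.419
grip_force: 30.0
```

```bash
python3 - <<'E'
from h import *
s=env.state();print(s["eef_pos"].round(2),s["ft_force"].round(1),s["moment"].round(2))
im=env.read_camera("side");np.save("s5.npy",im)
p=s["eef_pos"]+[0,0,19]
g=cv2.cvtColor(im[90:210,270:390],cv2.COLOR_RGB2GRAY)
print(g[66:90,46:68])
for a in(-.15,0):
    R=Rz(-.132)@Ry(a)
    print(a,[(proj("side",p+R@np.array(m))-[270,90]).round(1).tolist() for m in [(-22,32,-26.7),(-22,32,-44.7),(22,32,-26.7),(22,32,-44.7)]])
E
```

```text
[ 495.27 -301.59   28.89] [ 2.7  6.5 22. ] [ 1.29 -0.12  0.  ]
[[243 242 243 244 244 244 243 243 243 193  10   7  10   6  11  11   4  11
    9  21  51  44]
 [242 242 243 243 245 242 242 244 231 140   6   9   9  11   6   8   7  10
    6  50  53  25]
 [244 243 242 243 243 242 243 244 232 143   4   9  11  11   4  10   9  20
   35  63  77  50]
 [243 245 245 245 243 244 244 243 207  77   6   5   5  10  11   9   6  19
   53 100 176 178]
 [244 244 244 244 245 245 245 241 197  70  10  12   9   7   5  10   6  44
   77 147 202 201]
 [244 244 244 245 245 245 242 229 155  33  11   3  10   2  11  12   7  57
  128 190 215 213]
 [246 245 245 245 245 245 236 219 159  35   9   8   6   7   4  10  18 105
  191 215 213 212]
 [246 245 244 245 244 237 219 212 160  36   7  13   9   4   5  10  36 162
  215 216 211 212]
 [246 246 245 245 239 224 184 133  79  29  26  13   3   7  13  13  73 177
  216 212 212 215]
 [246 247 245 236 216 210 186 123  99 178 192 121  43  13  11   4 119 194
  213 212 212 213]
 [246 246 246 223 133 125 184 213 213 213 214 214 192 128  44  25 155 214
  212 213 215 194]
 [246 246 246 
[... 617 characters left out ...]

  213 247 246 246]
 [151 150 150 152 150 167 214 241 246 246 247 246 230 157 118 114 107 183
  239 247 247 247]
 [155 151 150 150 152 152 151 153 171 215 233 241 247 247 231 159 156 229
  247 246 247 246]
 [154 151 151 151 153 151 155 153 154 152 151 169 185 216 240 246 247 246
  246 247 247 246]
 [152 152 152 148 152 154 154 156 151 152 152 152 152 150 169 185 219 242
  247 247 246 246]
 [151 152 151 153 153 155 155 154 154 154 154 154 152 153 149 150 151 149
  166 217 242 246]
 [151 150 152 151 153 152 154 155 153 155 154 152 157 155 152 149 154 151
  150 152 152 169]]
-0.15 [[61.1, 81.9], [59.4, 86.4], [47.4, 74.8], [45.9, 79.3]]
0 [[62.6, 81.6], [61.7, 86.6], [48.5, 76.2], [47.7, 81.1]]
```

Emit:
carry_out:
  series:
    - [0.04,-0.005,0.01,0]
    - [0.04,-0.005,0,0]
    - [0.04,-0.005,-0.01,0]
    - [0,0,0,0]
    - [0,0,0,0]

```text
t: 14.2
eef_pos: [499.4, -302.0, 27.3]
tcp_rot: [-3.142, -0.0, 3.009]
ft_force: [-4.2, 0.5, 8.2]
opening: 0.417
grip_force: 30.0
```

```bash
cat > edge.py <<'E'
from h import *
def edge():
    s=env.state();im=env.read_camera("side");g=cv2.cvtColor(im,cv2.COLOR_RGB2GRAY).astype(float)
    p=s["eef_pos"]+[0,0,19]; u0=proj("side",p+Rz(-.132)@np.array([22,32,-43.]));u1=proj("side",p+Rz(-.132)@np.array([-22,32,-43.]))
    pts=[]
    for c in range(int(u0[0])+3,int(u1[0])-1):
        r0=int(u0[1]+(u1[1]-u0[1])*(c-u0[0])/(u1[0]-u0[0]))
        col=g[r0-5:r0+6,c]
        for i in range(10):
            if col[i]<180<=col[i+1]: pts.append((c,r0-5+i+(180-col[i])/(col[i+1]-col[i])));break
    pts=np.array(pts);k=np.polyfit(pts[:,0],pts[:,1],1)
    f=lambda q:[proj("side",p+Rz(-.132)@Ry(q[0])@np.array([x,32,-44.7])+[0,0,q[1]])for x in(-22,22)]
    def res(q):
        a=np.array(f(q));return a[:,1]-np.polyval(k,a[:,0])
    r=least_squares(res,[-.1,0]);print("t",s["t"],"pos",s["eef_pos"].round(1),"F",s["ft_force"].round(1),"slope",k[0].round(3),"tilt",r.x[0].round(3),"slip",r.x[1].round(1),len(pts),np.abs(np.polyval(k,pts[:,0])-pts[:,1]).max().round(2))
edge()
E
python3 edge.py
```

```text
t 14.2 pos [ 499.4 -302.    27.3] F [-4.2  0.5  8.2] slope 0.432 tilt -0.048 slip 6.7 10 0.29
```

Emit:
carry_out:
  series:
    - [0.03,-0.004,-0.01,0]
    - [0.02,-0.003,-0.01,0]
    - [0,0,-0.01,0]
    - [0,0,0,0]
    - [0,0,0,0]

```text
t: 14.75
eef_pos: [501.6, -302.3, 26.3]
tcp_rot: [3.142, -0.001, 3.009]
ft_force: [-7.4, 2.7, 15.2]
opening: 0.42
grip_force: 30.0
```

```bash
python3 edge.py
```

```text
t 14.75 pos [ 501.6 -302.3   26.3] F [-7.4  2.7 15.2] slope 0.403 tilt -0.016 slip 6.5 9 0.25
```

Emit:
carry_out:
  series:
    - [0,0,0.01,0]
    - [0,0,0.01,0]
    - [0,0,0,0]
    - [0,0,0,0]
    - [0,0,0,0]

```text
t: 15.3
eef_pos: [502.2, -302.4, 26.3]
tcp_rot: [-3.141, 0.0, 3.009]
ft_force: [-2.4, 0.4, 7.1]
opening: 0.418
grip_force: 30.0
```

Emit:
carry_out:
  series:
    - [0,0,0,0]
    - [0,0,0,0]
    - [0,0,0,0]
    - [0,0,0,0]
    - [0,0,0,0]
  fingers: -0.25

```text
t: 15.8
eef_pos: [502.2, -302.3, 25.8]
tcp_rot: [3.142, 0.0, 3.009]
ft_force: [-0.8, -1.0, 0.6]
opening: 0.623
grip_force: 0.0
```

```bash
python3 edge.py
```

```text
t 15.8 pos [ 502.2 -302.3   25.8] F [-0.8 -1.   0.6] slope 0.397 tilt -0.01 slip 7.2 9 0.24
```

Emit:
carry_out:
  series:
    - [0,0,0.2,0]
    - [0,0,0.5,0]
    - [0,0,0.8,0]
    - [0,0,0.9,0]
    - [0,0,0.9,0]

```text
t: 16.35
eef_pos: [501.8, -302.1, 193.3]
tcp_rot: [3.141, 0.0, 3.009]
ft_force: [1.2, 0.3, -0.7]
opening: 0.625
grip_force: 0.0
```

Emit:
carry_out:
  series:
    - [0,0.5,0.1,0]
    - [0,0.9,0,0]
    - [0,0.9,0,0]
    - [0,0.9,0,0]
    - [0,0.9,0,0]
  fingers: 1

```text
t: 16.85
eef_pos: [501.8, -95.7, 196.7]
tcp_rot: [-3.142, 0.001, 3.009]
ft_force: [1.4, 0.2, 0.3]
opening: 0.258
grip_force: 0.0
```

Emit:
carry_out:
  series:
    - [0.2,0.9,0,0]
    - [0.2,0.9,0,0]
    - [0.2,0.9,0,0]
    - [0.18,0.9,0,0]
    - [0,0.9,0,0]

```text
t: 17.35
eef_pos: [541.7, 129.6, 196.6]
tcp_rot: [3.141, 0.001, 3.009]
ft_force: [0.1, -1.1, 0.3]
opening: 0.002
grip_force: 0.0
```

Emit:
carry_out:
  series:
    - [0,0.7,0,0]
    - [0,0,0,0]
    - [0,0,-0.3,0]
    - [0,0,-0.4,0]
    - [0,0,-0.3,0]

```text
t: 17.85
eef_pos: [541.0, 162.1, 145.6]
tcp_rot: [3.142, 0.0, 3.009]
ft_force: [-0.9, -0.1, 0.2]
opening: 0.005
grip_force: 0.0
```

```bash
python3 - <<'E'
from h import *
im=env.read_camera("side")
s=env.state();print(s["t"],s["eef_pos"].round(1),s["opening"],s["ft_force"].round(1))
print([(round(d["conf"],2),round(d["position"][0]*384),round(d["position"][1]*512)) for d in env.look_for("side","casting")])
a=cv2.resize(im[125:195,290:370,::-1],None,fx=5,fy=5,interpolation=cv2.INTER_CUBIC)
b=cv2.resize(im[130:270,170:295,::-1],None,fx=2.5,fy=2.5)
cv2.imwrite("pics/s6.png",np.hstack([a,b]))
E
```

```text
17.9 [540.1 161.9 143.6] 0.004254542758964187 [-1.7  0.5 -2.7]
[(0.7, 163, 329), (0.6, 267, 301)]
```

View pics/s6.png

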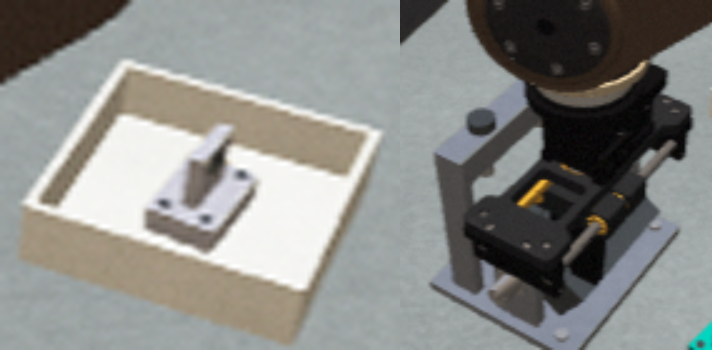

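The casting stands flat on its flange in the bin (crop 200,200), and the fingers are in front of the lever. Now I push the mould level.

Emit:
carry_out:
  series:
    - [0.1,-0.013,-0.1,0]
    - [0.2,-0.0265,0,0]
    - [0.2,-0.0265,0,0]
    - [0.2,-0.0265,0,0]
    - [0.2,-0.0265,0,0]

```text
t: 18.45
eef_pos: [584.8, 156.7, 142.6]
tcp_rot: [-3.141, -0.004, 3.009]
ft_force: [-14.8, 1.8, 12.7]
opening: 0.006
grip_force: 7.3
```

Emit:
carry_out:
  series:
    - [0.16,-0.021,0,0]
    - [0.12,-0.016,0,0]
    - [0.08,-0.011,0,0]
    - [0.04,-0.005,0,0]
    - [0,0,0,0]

```text
t: 18.95
eef_pos: [606.1, 153.9, 142.1]
tcp_rot: [3.142, -0.001, 3.009]
ft_force: [-8.0, 0.4, 5.9]
opening: 0.005
grip_force: 3.5
```

Emit:
carry_out:
  series:
    - [0.05,-0.0066,0,0]
    - [0.04,-0.005,0,0]
    - [0.04,-0.005,0,0]
    - [0,0,0,0]
    - [0,0,0,0]

```text
t: 19.45
eef_pos: [607.0, 153.7, 142.0]
tcp_rot: [-3.14, -0.013, 3.01]
ft_force: [-36.7, 3.3, 22.0]
opening: 0.005
grip_force: 18.4
```

Emit:
carry_out:
  series:
    - [0.05,-0.0066,0,0]
    - [0.04,-0.005,0,0]
    - [0,0,0,0]
    - [0,0,0,0]
    - [0,0,0,0]

```text
t: 19.95
eef_pos: [607.2, 153.6, 142.0]
tcp_rot: [-3.138, -0.022, 3.01]
ft_force: [-59.8, 5.1, 34.5]
opening: 0.002
grip_force: 30.2
```

Emit:
carry_out:
  series:
    - [-0.3,0.04,0,0]
    - [-0.4,0.053,0,0]
    - [-0.4,0.053,0.2,0]
    - [0,0,0.8,0]
    - [0,0,0.8,0]

```text
t: 20.45
eef_pos: [562.1, 159.8, 232.6]
tcp_rot: [-3.142, -0.0, 3.009]
ft_force: [0.8, -0.5, 0.5]
opening: 0.003
grip_force: 0.0
```

Emit:
carry_out:
  series:
    - [-0.5,0.7,0,0]
    - [-0.5,0.7,0,0]
    - [-0.5,0.7,0,0]
    - [-0.5,0.7,0,0]
    - [0,0,0,0]

```text
t: 20.95
eef_pos: [460.4, 303.0, 232.1]
tcp_rot: [3.14, 0.001, 3.013]
ft_force: [0.6, 0.0, 0.5]
opening: 0.003
grip_force: 0.0
```

```bash
python3 - <<'E'
from h import *
a=cv2.imread("pics/side0.png");b=env.read_camera("side")[:,:,::-1]
g=lambda x:cv2.cvtColor(np.ascontiguousarray(x),cv2.COLOR_BGR2GRAY).astype(float)
def knob(im):
    r=g(im)[200:230,195:218]; m=r<35; p=np.argwhere(m); return p.mean(0)+[200,195],len(p)
print(knob(a),knob(b))
d=np.abs(g(a)-g(b))>25
for n,(r0,r1,c0,c1) in dict(block=(190,262,212,285),carton=(315,384,200,295),jar=(125,165,245,275),wrench=(280,318,85,175),turq=(245,285,280,320)).items(): print(n,d[r0:r1,c0:c1].sum())
p=np.argwhere(d[190:262,212:285]);print(p.min(0)+[190,212],p.max(0)+[190,212])
s=env.state();print(s["t"],s["eef_pos"].round(1),s["ft_force"].round(1))
E
```

```text
(array([215.07971014, 206.10144928]), 138) (array([214.79245283, 205.97169811]), 106)
block 4019
carton 4788
jar 1187
wrench 3343
turq 1081
[190 212] [261 284]
21.0 [461.7 301.5 231.9] [-0.1  0.2  0.5]
```

Emit:
carry_out:
  series:
    - [-0.6,0.6,0,0]
    - [-0.6,0.6,0,0]
    - [-0.6,0.6,0,0]
    - [-0.6,0.6,0,0]
    - [-0.6,0.6,0,0]

```text
t: 21.5
eef_pos: [312.6, 450.6, 231.6]
tcp_rot: [3.141, 0.001, 3.008]
ft_force: [-0.2, 0.1, -0.1]
opening: 0.005
grip_force: 0.0
```

Emit:
carry_out:
  series:
    - [-0.6,0.6,0,0]
    - [-0.6,0.6,0,0]
    - [-0.6,0.6,0,0]
    - [-0.6,0.6,0,0]
    - [0,0,0,0]

```text
t: 22.0
eef_pos: [190.7, 572.5, 231.2]
tcp_rot: [3.14, -0.0, 3.012]
ft_force: [0.2, -0.6, -0.8]
opening: 0.003
grip_force: 0.0
```

```bash
python3 - <<'E'
from h import *
g=lambda x:cv2.cvtColor(np.ascontiguousarray(x),cv2.COLOR_BGR2GRAY).astype(float)
R={"side":dict(knob=(205,226,198,216),blockedge=(205,262,240,285),carton=(315,384,200,295),jar=(125,165,245,275),wrench=(280,318,85,175),turq=(245,285,280,320)),
"top":dict(knob=(170,190,178,200),block=(160,222,200,280),carton=(225,290,90,145),jar=(140,175,352,388),wrench=(105,180,122,155),turq=(246,275,210,243))}
for c in R:
    a=cv2.imread(f"pics/{c}0.png");b=env.read_camera(c)[:,:,::-1];cv2.imwrite(f"pics/{c}9.png",b)
    for n,(r0,r1,c0,c1) in R[c].items():
        A=g(a)[r0:r1,c0:c1];B=g(b)[r0:r1,c0:c1]
        print(c,n,(np.abs(A-B)>25).sum(),np.round(cv2.phaseCorrelate(A,B),2))
s=env.state();print(s["t"],s["eef_pos"].round(1))
E
```

```text
Traceback (most recent call last):
ValueError: setting an array element with a sequence. The requested array has an inhomogeneous shape after 1 dimensions. The detected shape was (2,) + inhomogeneous part.
```

```bash
python3 - <<'E'
from h import *
g=lambda x:cv2.cvtColor(np.ascontiguousarray(x),cv2.COLOR_BGR2GRAY).astype(float)
R={"side":dict(knob=(205,226,198,216),blockedge=(205,262,240,285),carton=(315,384,200,295),jar=(125,165,245,275),wrench=(280,318,85,175),turq=(245,285,280,320)),
"top":dict(knob=(170,190,178,200),block=(160,222,200,280),carton=(225,290,90,145),jar=(140,175,352,388),wrench=(105,180,122,155),turq=(246,275,210,243))}
for c in R:
    a=cv2.imread(f"pics/{c}0.png");b=env.read_camera(c)[:,:,::-1];cv2.imwrite(f"pics/{c}9.png",b)
    for n,(r0,r1,c0,c1) in R[c].items():
        A=g(a)[r0:r1,c0:c1];B=g(b)[r0:r1,c0:c1]
        print(c,n,(np.abs(A-B)>25).sum(),np.round(cv2.phaseCorrelate(A,B)[0],2))
print([(round(d["conf"],2),round(d["position"][0]*384),round(d["position"][1]*512)) for d in env.look_for("top","casting")])
E
```

```text
side knob 0 [-0.02  0.01]
side blockedge 127 [0.21 0.16]
side carton 0 [ 0.   -0.05]
side jar 0 [ 0. -0.]
side wrench 0 [ 0.06 -0.01]
side turq 0 [-0.05 -0.09]
top knob 0 [ 0.07 -0.16]
top block 540 [0.16 0.03]
top carton 0 [-0.01 -0.06]
top jar 0 [0.08 0.04]
top wrench 0 [-0.03  0.49]
top turq 0 [-0.05 -0.03]
[(0.74, 243, 378), (0.58, 259, 226)]
```

```bash
python3 -c "
from cell import env
print(env.job_done())"
```

```text
the job is handed in; nothing more can be done
None
```

The job is handed in: the casting was drawn with the mould tipped to its stop and now stands on its flange in the bin, the mould is back level, and the carton, jar, wrench and turquoise look-alike match the starting pictures (about 22 s on the clock).

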